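Dock the third drive and key in the copy

TASK

Stand the loose drive gently in the dock, upright, beside the other two, so that the three make one neat row with no more than a finger's width between them. Then start the copy: on the tilted console press the round key, then the wide bar key, then the square key, one at a time and gently, each fully down so that its steel rim stays sunk, and let each come back up. Leave the slim key, the two docked drives and everything else on the desk alone.

Things in the scene. Friction and masses are not known exactly. Their poses are not given: they have to be found in the camera images.
- console: Grey key console fixed to the desk, 190 mm deep (its x), 220 mm wide (its y), origin at the centre of its underside; -x faces the robot, +y is left seen from the robot. It carries a flat pale panel (180 mm up the slope, 220 mm wide) hinged along its near edge and rising away from the robot, with four black keys. Pressing it anywhere with more than 60 N damages it.
- hinge (a point): Middle of the panel hinge line, along console y at x = -85, z = 32 mm of the console; axes as the console. The panel's slope is set anew each time, 10 to 30 degrees, and is NOT reported: find it by touch or sight. A stiff friction hinge (9 N m) holds it. Square to the panel, its face lies 12 mm and the key tops 26 mm above the hinge line. Between the keys it is blank and rigid.
- dock: Grey drive dock, fixed to the desk: a plinth 90 mm deep (x), 190 mm wide (y), 20 mm high, with a lip 8 mm thick and 10 mm high all round (top at 30 mm). The floor inside is 74 x 174 mm, at z = 20 mm from the origin (centre of its underside). Two drives stand in it in a row along its y; the free space is at its +y end.
- drive_a: Aluminium desktop drive, a block 60 mm deep (x), 42 mm wide (y), 120 mm tall, 0.35 kg, standing upright at the -y end of the dock; origin at the centre of its underside.
- drive_b: Identical drive, standing in the dock next to drive_a, on its +y side (centres 44 to 52 mm apart).
- drive_c: Identical drive (60 mm along its x, 42 mm along its y, 120 mm tall, 0.25 to 0.5 kg), standing loose on the desk between console and dock; origin at the centre of its underside. It can be held front and back, across its 60 mm, so that the fingers clear its neighbour in the row. It is to stand the same way round as its neighbours (half turns do not matter).
- key_round (a joint): Black spring key, far row, left (135 mm up the panel from the hinge, y = +58 mm); round, 44 mm across. Value: how far it is pressed in, square to the panel, 0 to 0.008 m. It starts moving at about 1.5 N, takes 5 to 6 N to bottom out (the ring's 1 N of drag included) and springs back by itself.
- ring_round (a joint): Steel tell-tale rim round the round key, 5 mm wider than the key all round, standing 9 mm proud of the panel. The key takes it down and it stays down when the key returns. Value: how far it has sunk, 0 to 0.008 m; it starts at 0 and counts as registered above 0.0055 m.
- key_bar (a joint): Black spring key, near row, left (50 mm, y = +58 mm); a wide bar, 76 mm along y and 44 mm up the slope. Value: how far it is pressed in, square to the panel, 0 to 0.008 m. It starts moving at about 1.5 N, takes 5 to 6 N to bottom out (the ring's 1 N of drag included) and springs back by itself.
- ring_bar (a joint): Steel tell-tale rim round the bar key, 5 mm wider than the key all round, standing 9 mm proud of the panel. The key takes it down and it stays down when the key returns. Value: how far it has sunk, 0 to 0.008 m; it starts at 0 and counts as registered above 0.0055 m.
- key_square (a joint): Black spring key, far row, right (135 mm, y = -58 mm); square, 44 x 44 mm. Value: how far it is pressed in, square to the panel, 0 to 0.008 m. It starts moving at about 1.5 N, takes 5 to 6 N to bottom out (the ring's 1 N of drag included) and springs back by itself.
- ring_square (a joint): Steel tell-tale rim round the square key, 5 mm wider than the key all round, standing 9 mm proud of the panel. The key takes it down and it stays down when the key returns. Value: how far it has sunk, 0 to 0.008 m; it starts at 0 and counts as registered above 0.0055 m.
- key_slim (a joint): Black spring key, near row, right (50 mm, y = -58 mm); slim, 24 mm along y and 44 mm up the slope. Not part of the sequence: leave it alone. Value: how far it is pressed in, square to the panel, 0 to 0.008 m. It starts moving at about 1.5 N, takes 5 to 6 N to bottom out (the ring's 1 N of drag included) and springs back by itself.
- ring_slim (a joint): Steel tell-tale rim round the slim key, 5 mm wider than the key all round, standing 9 mm proud of the panel. The key takes it down and it stays down when the key returns. Value: how far it has sunk, 0 to 0.008 m; it starts at 0 and counts as registered above 0.0055 m.
- mug: White mug, 80 mm across, 95 mm tall, handle on its +y side; a bystander; origin at the centre of its underside.
- stapler: Black stapler, 140 mm long (its y), 40 mm wide, 51 mm tall; a bystander; origin at the centre of its underside.
- notes: Block of note paper 76 x 76 x 25 mm; a bystander; origin at the centre of its underside.
- book: Blue book lying flat, 210 x 150 x 25 mm; a bystander; origin at the centre of its underside.
- puncher: Dark steel hole puncher, 90 x 110 x 50 mm; a bystander; origin at the centre of its underside.
Mind the look-alikes: they are no part of the job. What is shaped like the drive_c but turquoise or yellow is not meant.

How it is judged:
By the outcome, as a careful person would: the job done as asked, in the order asked, and still so for the second after the job is handed in, with the robot touching nothing.
It also fails if it takes over 64 s, if anything falls off the work surface, if the arm or the gripper's body presses on something with over 40 N, if the wrist force passes 120 N, or if a joint passes its speed limit or range.

ROBOT

A 6-joint arm with a two-finger parallel gripper is mounted at the origin on the work surface. World frame = base frame: x ahead of the robot, y to its left, z up, the work surface at z = 0. Lengths are in mm, angles in rad, forces in N, time in s.
With the tool pointing down it reaches from about 350 to 875 mm from the base axis. Payload 4.2 kg.
Tool frame: the origin (TCP) lies midway between the tips of the shut fingers; the grasp point (between the pads) lies 19 mm behind it (arm.grasp_offset is the distance from the TCP to the grasp point, in mm); z points along the fingers, y is the direction in which the jaws open and shut (so a half turn about z gives the same grasp; the last joint's range is limited). The gripper opens to 85 mm and grips with 20 to 120 N. Pads are 22 mm wide; open, the fingers measure 114 mm over their backs; the gripper's body (76 mm by 85 mm) begins 54 mm behind the grasp point. The pads swing forward as they close: fully open they stand 13 mm farther back than shut.
Start: joints at [-1.083, 0.385, 0.008, 0, -1.194, -0.259], TCP at [141.773, -608.687, 231.312] pointing down, gripper open.
Joint ranges: [-3.14, 3.14], [-1.21, 2.06], [-1.07, 1.41], [-3.16, 2.05], [-2.99, -0.16], [-3.1, 3.1]. Speed limits (rad/s): [2.79, 2.79, 3.14, 3.14, 3.14, 3.14].

INTERFACE

Orientations are given as a unit quaternion [x, y, z, w].
In Python, from bench import arm gives the robot as it stands.
- The arm moves only by the tool move_arm, never from a script. Its argument "moves" is a list of rows, each an object with "gripper": the gripper's target within -1 to 1 (fully open at 1, half-way at 0, shut at -1); "xyz": the shift along the tool's x, y, z in cm, a list of three; "angular": the turn, a rotation vector about the tool's x, y, z in rad, a list of three. In form: [{"gripper": gripper, "xyz": [dx, dy, dz], "angular": [wx, wy, wz]}, ...]. A call has 1 to 10 rows; each row is the pose to reach, as a shift and turn from the pose commanded when the call began, along the tool's axes at that moment; what a row does not reach only later rows make up. A row lasts 1/8 s, in which the tool goes at most 62.5 mm and 10.7 degrees, less where a joint would pass 70% of its speed; a pose out of reach is approached as far as the arm can. A call with a gripper value outside its range is refused whole. The fingers move at their own pace and stop on an object; the grip force is fixed at half the most. Time passes only in rows, so rows that repeat a pose let the fingers close. It gives the time, the measured TCP pose, the force and the opening at its end, in the units of the state.
- arm.read_state(): the state, without advancing time (a new reading comes with each control period).
- arm.get_image(name): name is "side" or "top" or "wrist"; returns (picture, depth): 420x560x3 uint8, blue, green, red; 420x560 float32, mm along the optical axis (not along the pixel's ray), 0 where there is no reading.
- arm.get_calibration(name): a dict with "camera_matrix" (3x3 intrinsics, pixels), "k1" (the pictures are not rectified: a ray, as slopes to the right and down, at radius r is drawn at 1 + k1 r^2 times it, then the intrinsics apply), "R" (3x3) and "t" (3): a world point X has camera coordinates R X + t. Camera axes: x right, y down, z forward; pixel columns grow to the right and rows downward; lengths in mm; the calibration is good to about 2 mm. A picture is of the moment at which its call begins: read the wrist's pose just before it. get_calibration takes no time and is no camera call; for the wrist camera it gives the pose at the moment of the call.
- arm.job_done(): hands the job in, once; it reports no verdict.
The state is a dict: "clock": time; "joints": joint angles; "joint_vel": joint speeds; "joint_efforts": joint torques, N m; "position": TCP position; "ee_rot": TCP orientation; "contact_force": force on the tool from outside, world axes, zero at the start; "wrist_torque": the same for the moment, N m; "gripper_width": finger opening in mm.
Only numpy, scipy, OpenCV 4.12 (cv2) and the standard library are available. Lean on these libraries where they do the work, as an engineer would, in place of code of your own. Each camera call takes 0.05 s, during which the arm holds its last target. There are 200 camera calls.

## Working session

There is one attempt and no reset: what is moved stays moved. The work goes in short steps, Python scripts to look and compute and a tool call to move; the robot and the scene stay as the last step left them, time stands still between calls to the robot, and variables do not carry over. Pictures are saved under pics/ and viewed, about 8 in all and at most 12, crops included, and the job is handed in when it is done.

Besides the shell and the picture viewer there is one more tool, called after "Emit:" as name([rows], argument=value, ...), one row to a line, values as JSON. move_arm: Moves the arm, as the interface text tells. Its arguments: {"type":"object","properties":{"moves":{"type":"array","items":{"type":"object","properties":{"gripper":{"type":"number"},"xyz":{"type":"array","items":{"type":"number"}},"angular":{"type":"array","items":{"type":"number"}}}}}},"required":["moves"]}

```bash
mkdir -p pics && ls && cat > h.py <<'E'
import numpy as np, cv2
from scipy.spatial.transform import Rotation as Rn
from bench import arm
def snap(name, tag):
    cal=arm.get_calibration(name); im,d=arm.get_image(name)
    cv2.imwrite(f'pics/{tag}.png',im); np.savez(f'pics/{tag}.npz',im=im,d=d,K=cal['camera_matrix'],k1=cal['k1'],R=cal['R'],t=cal['t'])
def load(tag): return np.load(f'pics/{tag}.npz')
def cloud(s):
    d=s['d']; h,w=d.shape; K=s['K']; k1=float(s['k1'])
    u,v=np.meshgrid(np.arange(w),np.arange(h))
    p=cv2.undistortPoints(np.stack([u,v],-1).reshape(-1,1,2).astype(np.float64),K,np.array([k1,0,0,0.]))[:,0].reshape(h,w,2)
    c=np.dstack([p[...,0]*d,p[...,1]*d,d]).astype(float)
    return (c-np.ravel(s['t']))@s['R']   # world
def proj(s,X):
    r,_=cv2.Rodrigues(np.array(s['R'])); return cv2.projectPoints(np.array(X,float).reshape(-1,1,3),r,np.ravel(s['t']).astype(float),s['K'],np.array([float(s['k1']),0,0,0]))[0][:,0]
def tool(target, quat=None):
    st=arm.read_state(); Rt=Rn.from_quat(st['ee_rot']); return Rt.inv().apply(np.array(target)-np.array(st['position']))/10
E
python3 - <<'E'
from h import *
for n in('side','top','wrist'):
    snap(n,n+'0'); s=load(n+'0'); print(n,s['k1'],s['R'].round(2).tolist(),s['t'].round(0).tolist(),s['K'].round(0).tolist(), (s['d']==0).mean())
st=arm.read_state(); print(st)
a=np.hstack([load('top0')['im'],load('side0')['im']]); cv2.imwrite('pics/both.png',cv2.resize(a,(800,300),interpolation=cv2.INTER_AREA))
E
```

```text
pics
side -0.10655498428438319 [[-0.8, -0.59, -0.01], [-0.34, 0.47, -0.81], [0.49, -0.65, -0.58]] [497.0, 210.0, 1583.0] [[510.0, 0.0, 275.0], [0.0, 510.0, 212.0], [0.0, 0.0, 1.0]] 0.019528061224489798
top -0.022205488253883077 [[-0.02, -1.0, -0.01], [-1.0, 0.02, -0.07], [0.07, 0.01, -1.0]] [76.0, 552.0, 1315.0] [[401.0, 0.0, 274.0], [0.0, 401.0, 208.0], [0.0, 0.0, 1.0]] 0.004136904761904762
wrist -0.005390639321487653 [[-0.23, 0.97, 0.0], [0.93, 0.22, 0.29], [0.29, 0.07, -0.96]] [626.0, -38.0, 381.0] [[303.0, 0.0, 279.0], [0.0, 303.0, 203.0], [0.0, 0.0, 1.0]] 0.0038775510204081634
{'clock': 0.15, 'joints': array([-1.08338424e+00,  3.85373093e-01,  6.96935713e-03, -3.37994111e-04,
       -1.19399347e+00, -2.58572308e-01]), 'joint_vel': array([ 0.00086943, -0.0037551 ,  0.00376201,  0.0016004 , -0.00095969,
       -0.00050054]), 'joint_efforts': array([-4.64734949e-04, -3.92676115e+01,  1.88583720e+01,  4.18863863e+00,
       -3.37567377e-03, -9.11265197e-08]), 'position': array([ 141.68165171, -608.29395951,  230.49067001]), 'ee_rot': array([-1.14108449e-01,  9.93467964e-01,  8.02648077e-04, -1.45393497e-04]), 'contact_force': array([-0.46601317, -0.00159729,  0.40215924]), 'wrist_torque': array([ 0.02589593, -0.01478893, -0.03150237]), 'gripper_width': 85.67486815602946}
```

View pics/top0.png

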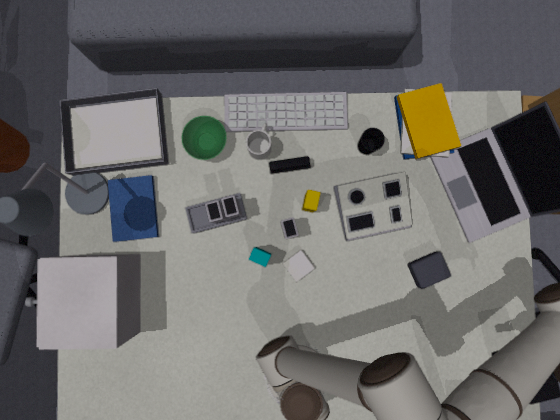

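View pics/side0.png

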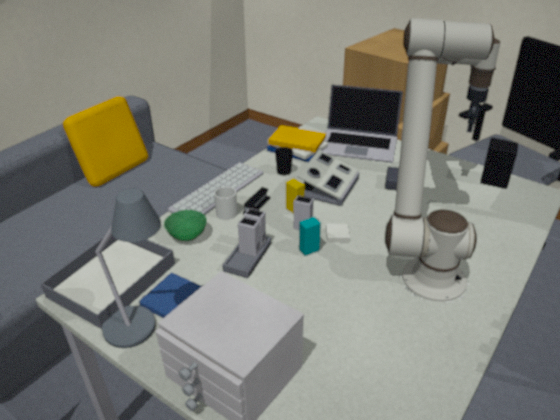

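The top picture shows the candidates: a grey aluminium block at (289,228), a turquoise one at (260,257) and a yellow one at (312,200). The grey one is the loose drive. The dock is at (217,212), with two grey drives and its free end on the left. The console is at (373,207), with the round key at (357,197), the bar at (360,221), the square at (393,189) and the slim key at (396,214).

```bash
python3 - <<'E'
from h import *
s=load('top0'); P=cloud(s)
print('desk z',[P[v,u].round(1).tolist() for u,v in [(289,300),(240,260),(330,260),(150,260)]])
def blob(box,zlo,zhi,nm):
    u0,v0,u1,v1=box; Q=P[v0:v1,u0:u1].reshape(-1,3); Q=Q[(Q[:,2]>zlo)&(Q[:,2]<zhi)]
    r=cv2.minAreaRect(Q[:,:2].astype(np.float32)); print(nm,len(Q),'z',np.median(Q[:,2]).round(1),'c',np.round(r[0],1),'size',np.round(r[1],1),'ang',round(r[2],1)); return Q
blob((276,212,304,244),110,128,'C')
blob((204,192,223,226),128,150,'B'); blob((222,190,245,222),128,150,'A')
blob((180,185,250,240),12,35,'dock')
blob((300,185,324,215),100,150,'yel');blob((245,242,275,270),80,150,'turq')
# panel plane
Q=P[165:245,328:418].reshape(-1,3); Q=Q[(Q[:,2]>20)&(Q[:,2]<150)]
rng=np.random.default_rng(0);best=0
for _ in range(500):
    p=Q[rng.choice(len(Q),3,False)]; n=np.cross(p[1]-p[0],p[2]-p[0]); 
    if np.linalg.norm(n)<1:continue
    n/=np.linalg.norm(n); n*=np.sign(n[2]); m=abs((Q-p[0])@n)<2
    if n[2]>.8 and m.sum()>best: best=m.sum(); M=m
I=Q[M]; c=I.mean(0); n=np.linalg.svd(I-c)[2][2]; n*=np.sign(n[2])
print('panel',len(I),c.round(1),n.round(3),'tilt',np.degrees(np.arccos(n[2])).round(1),'dir',np.degrees(np.arctan2(-n[1],-n[0])).round(1))
r=cv2.minAreaRect(I[:,:2].astype(np.float32));print('panel rect',r)
for nm,(u,v) in dict(round=(357,197),bar=(360,221),sq=(393,189),slim=(396,214)).items(): 
    q=np.median(P[v-2:v+3,u-2:u+3].reshape(-1,3),0); print(nm,q.round(1),'above panel',((q-c)@n).round(1))
c=s['im'][180:280,180:430]; cv2.imwrite('pics/crop1.png',cv2.resize(c,None,fx=3.2,fy=3.2,interpolation=cv2.INTER_CUBIC))
E
```

```text
desk z [[247.0, 21.4, -0.8], [382.8, 182.6, 3.0], [377.1, -118.5, 2.7], [387.9, 487.7, -3.4]]
C 264 z 120.0 c [484.1  20.3] size [59.6 41.7] ang 12.9
B 294 z 139.8 c [542.6 242.9] size [62.1 57.1] ang 13.8
A 275 z 139.9 c [552.9 204.7] size [60.  51.9] ang 13.3
dock 840 z 23.5 c [540.7 259.5] size [ 91.1 187.2] ang 13.8
yel 271 z 120.0 c [569.9 -51.2] size [41.9 60.1] ang 76.8
turq 277 z 120.1 c [396.7 114. ] size [59.7 42. ] ang 65.2
panel 1464 [ 554.5 -262.7   70.8] [-0.288 -0.057  0.956] tilt 17.1 dir 11.1
panel rect ((549.0601196289062, -259.3180236816406), (175.88015747070312, 220.77432250976562), 11.480371475219727)
round [ 577.8 -197.    97.1] above panel 14.7
bar [ 503.  -209.1   72.1] above panel 13.0
sq [ 600.7 -310.9   97.9] above panel 15.3
slim [ 523.1 -324.7   72.9] above panel 14.5
```

View pics/crop1.png

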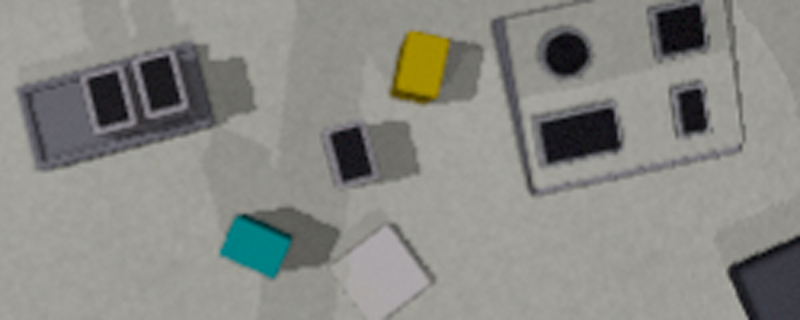

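The crop confirms it. drive_c is the grey block with the black top at crop (350,153), since the yellow at (422,67) and turquoise at (257,245) are ruled out by colour. It measures 60×42 mm with its top at 120 mm, as specified. I'll move above it.

Emit:
move_arm([
  {"gripper": 1, "xyz": [-47.6, 53.4, 1], "angular": [0, 0, -1.567]},
  {"gripper": 1, "xyz": [-47.6, 53.4, 1], "angular": [0, 0, -1.567]},
  {"gripper": 1, "xyz": [-47.6, 53.4, 1], "angular": [0, 0, -1.567]},
  {"gripper": 1, "xyz": [-47.6, 53.4, 1], "angular": [0, 0, -1.567]},
  {"gripper": 1, "xyz": [-47.6, 53.4, 1], "angular": [0, 0, -1.567]},
  {"gripper": 1, "xyz": [-47.6, 53.4, 1], "angular": [0, 0, -1.567]},
  {"gripper": 1, "xyz": [-47.6, 53.4, 1], "angular": [0, 0, -1.567]},
  {"gripper": 1, "xyz": [-47.6, 53.4, 1], "angular": [0, 0, -1.567]},
  {"gripper": 1, "xyz": [-47.6, 53.4, 1], "angular": [0, 0, -1.567]},
  {"gripper": 1, "xyz": [-47.6, 53.4, 1], "angular": [0, 0, -1.567]},
])

```text
clock: 1.4
position: [441.4, -58.0, 222.8]
ee_rot: [0.782, -0.623, 0.0, -0.0]
contact_force: [1.5, -0.9, 0.3]
gripper_width: 85.3
```

Emit:
move_arm([
  {"gripper": 1, "xyz": [-6.7, -5.9, 0], "angular": [0, 0, 0]},
  {"gripper": 1, "xyz": [-6.7, -5.9, 0], "angular": [0, 0, 0]},
  {"gripper": 1, "xyz": [-6.7, -5.9, 0], "angular": [0, 0, 0]},
])

```text
clock: 1.78
position: [484.0, 20.0, 222.0]
ee_rot: [0.783, -0.622, -0.0, 0.0]
contact_force: [-0.7, 0.2, -0.8]
gripper_width: 85.5
```

```bash
python3 - <<'E'
from h import *
snap('wrist','w1'); st=arm.read_state(); print(st['position'].round(1),st['ee_rot'].round(4),st['contact_force'].round(1))
s=load('w1'); P=cloud(s); print('z range',np.percentile(P[...,2][s['d']>0],[1,50,99]).round(1))
for lo,hi in((112,127),(132,147)):
    m=((P[...,2]>lo)&(P[...,2]<hi)&(s['d']>0)).astype(np.uint8)
    n,l,stt,_=cv2.connectedComponentsWithStats(m)
    for i in range(1,n):
        if stt[i,4]>300:
            r=cv2.minAreaRect(P[l==i][:,:2].astype(np.float32)); print(lo,stt[i].tolist(),np.round(r[0],1),np.round(r[1],1),round(r[2],2),np.median(P[l==i][:,2]).round(1))
# refined A,B,dock from top in dock frame
s=load('top0'); P=cloud(s); a=np.radians(13.6); ux=np.array([np.cos(a),np.sin(a)]); uy=np.array([-ux[1],ux[0]])
Q=P[180:245,180:255].reshape(-1,3)
for lo,hi in((132,147),(10,34)):
    q=Q[(Q[:,2]>lo)&(Q[:,2]<hi)][:,:2]; print('x',np.percentile(q@ux,[.5,99.5]).round(1)); y=np.sort(q@uy); print('y',y[[2,-3]].round(1)); 
    h,e=np.histogram(y,bins=np.arange(y[0],y[-1]+2,2)); print(e[0].round(1),h.tolist())
E
```

```text
[483.3  18.9 222. ] [ 7.824e-01 -6.227e-01 -4.000e-04  6.000e-04] [-0.8 -0.1 -0.8]
z range [ -0.6   2.  320.2]
112 [147, 45, 91, 87, 4614] [569.4 -54.2] [42.3 60.4] 76.48 121.4
112 [243, 174, 72, 50, 3395] [483.9  16.3] [60.  42.2] 14.47 121.2
112 [310, 275, 65, 67, 2428] [396.6 109.7] [59.9 42.4] 65.43 121.2
112 [174, 330, 30, 39, 390] [530.6 183.4] [20.8 46.8] 47.65 119.3
x [553.8 614.5]
y [ 43.7 136.5]
43.5 [14, 13, 14, 11, 14, 12, 13, 14, 12, 12, 12, 14, 13, 14, 11, 14, 10, 15, 14, 11, 12, 0, 0, 0, 0, 9, 14, 12, 13, 13, 14, 11, 14, 13, 14, 15, 10, 15, 11, 15, 13, 11, 13, 14, 14, 12, 8]
x [541.1 631.7]
y [ 31.3 218.3]
-1.6 [1, 0, 0, 0, 0, 0, 0, 0, 0, 0, 0, 0, 0, 0, 0, 0, 15, 17, 17, 17, 11, 15, 19, 3, 7, 4, 4, 3, 1, 6, 2, 4, 4, 2, 2, 2, 6, 1, 4, 4, 2, 2, 3, 4, 4, 3, 4, 2, 7, 1, 6, 6, 3, 6, 1, 6, 2, 5, 5, 2, 3, 2, 4, 4, 3, 5, 1, 4, 2, 3, 6, 1, 5, 3, 5, 4, 5, 6, 8, 14, 17, 15, 17, 17, 16, 15, 19, 19, 14, 20, 14, 20, 9, 20, 18, 11, 19, 16, 13, 21, 15, 13, 18, 18, 16, 16, 24, 15, 15, 17, 1]
```

View pics/w1.png

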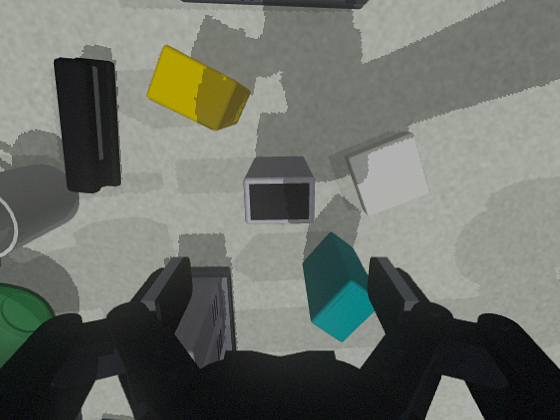

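The wrist picture shows drive_c's top at (279,200) centred between the jaws, with its 60 mm side across them. The stapler is at (88,125), yellow at (200,85), turquoise at (340,290) and the dock below left. I'll go down and grip at about 92 mm.

Emit:
move_arm([
  {"gripper": 1, "xyz": [0, 0, 6], "angular": [0, 0, 0]},
  {"gripper": 1, "xyz": [0, 0, 11], "angular": [0, 0, 0]},
  {"gripper": 1, "xyz": [0, 0, 14.9], "angular": [0, 0, 0]},
  {"gripper": 1, "xyz": [0, 0, 14.9], "angular": [0, 0, 0]},
  {"gripper": -1, "xyz": [0, 0, 14.9], "angular": [0, 0, 0]},
  {"gripper": -1, "xyz": [0, 0, 14.9], "angular": [0, 0, 0]},
  {"gripper": -1, "xyz": [0, 0, 14.9], "angular": [0, 0, 0]},
  {"gripper": -1, "xyz": [0, 0, 14.9], "angular": [0, 0, 0]},
  {"gripper": -1, "xyz": [0, 0, 14.9], "angular": [0, 0, 0]},
])

```text
clock: 2.95
position: [485.0, 18.7, 75.8]
ee_rot: [0.782, -0.623, 0.001, -0.002]
contact_force: [0.2, -1.0, 6.8]
gripper_width: 59.6
```

```bash
python3 - <<'E'
from h import *
st=arm.read_state(); print(st['position'].round(1),st['ee_rot'].round(4),st['contact_force'].round(1),st['gripper_width'])
s=load('top0'); P=cloud(s); a=np.radians(13.6); ux=np.array([np.cos(a),np.sin(a)]); uy=np.array([-ux[1],ux[0]])
Q=P[180:245,180:255].reshape(-1,3); q=Q[(Q[:,2]>132)&(Q[:,2]<147)][:,:2]
for nm,m in(('A',q@uy<89),('B',q@uy>89)):
    r=cv2.minAreaRect(q[m].astype(np.float32)); print(nm,r,'dockframe',np.array(r[0])@ux,np.array(r[0])@uy)
E
```

```text
[485.   18.7  75.8] [ 0.7822 -0.623   0.0014 -0.0015] [ 0.2 -1.   6.8] 59.643756593822125
A ((554.1091918945312, 200.218017578125), (59.8518180847168, 41.60932540893555), 13.52155876159668) dockframe 585.6522123181102 64.30969842743872
B ((539.9842529296875, 249.79263305664062), (60.393348693847656, 42.589534759521484), 13.523966789245605) dockframe 583.5804023485962 115.81565928687193
```

Emit:
move_arm([
  {"gripper": -1, "xyz": [0, 0, -2], "angular": [0, 0, 0]},
  {"gripper": -1, "xyz": [0, 0, -7], "angular": [0, 0, 0]},
  {"gripper": -1, "xyz": [0, 0, -12], "angular": [0, 0, 0]},
  {"gripper": -1, "xyz": [0, 0, -16], "angular": [0, 0, 0]},
  {"gripper": -1, "xyz": [-5, -2, -16], "angular": [0, 0, -0.01]},
  {"gripper": -1, "xyz": [-10, -4, -16], "angular": [0, 0, -0.01]},
  {"gripper": -1, "xyz": [-15, -6.1, -16], "angular": [0, 0, -0.01]},
  {"gripper": -1, "xyz": [-20, -8.1, -16], "angular": [0, 0, -0.01]},
  {"gripper": -1, "xyz": [-25.9, -10.5, -16], "angular": [0, 0, -0.01]},
  {"gripper": -1, "xyz": [-25.9, -10.5, -16], "angular": [0, 0, -0.01]},
])

```text
clock: 4.2
position: [527.5, 298.1, 232.0]
ee_rot: [0.786, -0.618, -0.001, 0.0]
contact_force: [-1.3, -0.0, -4.3]
gripper_width: 59.3
```

Emit:
move_arm([
  {"gripper": -1, "xyz": [0, 0, 0], "angular": [0, 0, 0]},
  {"gripper": -1, "xyz": [0, 0, 0], "angular": [0, 0, 0]},
])

```text
clock: 4.45
position: [527.6, 293.1, 233.5]
ee_rot: [0.785, -0.62, -0.0, 0.0]
contact_force: [0.6, 0.1, -3.3]
gripper_width: 59.5
```

```bash
python3 - <<'E'
from h import *
st=arm.read_state(); print(st['position'].round(1),st['ee_rot'].round(4),st['contact_force'].round(1),st['gripper_width'].round(1))
snap('wrist','w2'); snap('top','t2'); snap('side','s2')
a=np.radians(13.52); ux=np.array([np.cos(a),np.sin(a)]); uy=np.array([-ux[1],ux[0]])
for tag in('w2','t2'):
    s=load(tag); P=cloud(s)
    near=(abs(P[...,0]-540)<130)&(P[...,1]>150)&(P[...,1]<370)
    for lo,hi in((125,155),(272,305),(14,38)):
        m=((P[...,2]>lo)&(P[...,2]<hi)&(s['d']>0)&near).astype(np.uint8)
        n,l,stt,_=cv2.connectedComponentsWithStats(m)
        for i in range(1,n):
            if stt[i,4]>150:
                r=cv2.minAreaRect(P[l==i][:,:2].astype(np.float32)); c=np.array(r[0]); print(tag,lo,stt[i].tolist(),np.round(c,1),np.round(r[1],1),round(r[2],2),'z',np.median(P[l==i][:,2]).round(1),'dock',(c@ux).round(1),(c@uy).round(1))
E
```

```text
Traceback (most recent call last):
AttributeError: 'float' object has no attribute 'round'
```

```bash
cat > look.py <<'E'
from h import *
import sys
tagn=sys.argv[1]
st=arm.read_state(); print(st['position'].round(1),st['ee_rot'].round(4),st['contact_force'].round(1),round(float(st['gripper_width']),1))
snap('wrist','w'+tagn); snap('top','t'+tagn); snap('side','s'+tagn)
a=np.radians(13.52); ux=np.array([np.cos(a),np.sin(a)]); uy=np.array([-ux[1],ux[0]])
for tag in('w'+tagn,'t'+tagn):
    s=load(tag); P=cloud(s)
    near=(abs(P[...,0]-540)<130)&(P[...,1]>150)&(P[...,1]<370)
    for lo,hi in((125,155),(272,305),(14,38)):
        m=((P[...,2]>lo)&(P[...,2]<hi)&(s['d']>0)&near).astype(np.uint8)
        n,l,stt,_=cv2.connectedComponentsWithStats(m)
        for i in range(1,n):
            if stt[i,4]>150:
                r=cv2.minAreaRect(P[l==i][:,:2].astype(np.float32)); c=np.array(r[0]); print(tag,lo,stt[i].tolist(),np.round(c,1),np.round(r[1],1),round(r[2],2),'z',np.median(P[l==i][:,2]).round(1),'dock',(c@ux).round(1),(c@uy).round(1))
E
python3 look.py 2
```

```text
[527.6 293.1 233.5] [ 7.848e-01 -6.198e-01 -2.000e-04  4.000e-04] [ 0.6  0.1 -3.3] 59.5
w2 125 [232, 47, 84, 62, 5034] [553.7 197.5] [60.4 41.8] 13.41 z 141.5 dock 584.5 62.6
w2 125 [238, 121, 78, 54, 4095] [539.6 246.6] [60.3 41.2] 13.46 z 141.3 dock 582.3 113.6
w2 272 [61, 256, 434, 144, 27845] [527.5 290.9] [127.2  42.5] 13.73 z 279.9 dock 580.9 159.5
w2 14 [231, 54, 86, 140, 2196] [545.2 238.2] [ 90.3 149.2] 13.85 z 21.8 dock 585.8 104.2
t2 125 [221, 196, 18, 22, 280] [553.9 200.4] [59.7 41.8] 14.16 z 140.0 dock 585.4 65.3
t2 125 [205, 201, 18, 22, 282] [539.9 249.8] [60.1 42.8] 13.16 z 140.2 dock 583.3 116.7
t2 14 [196, 193, 51, 39, 449] [542.9 251.4] [ 91. 171.] 14.16 z 26.5 dock 586.7 117.5
```

View pics/w2.png

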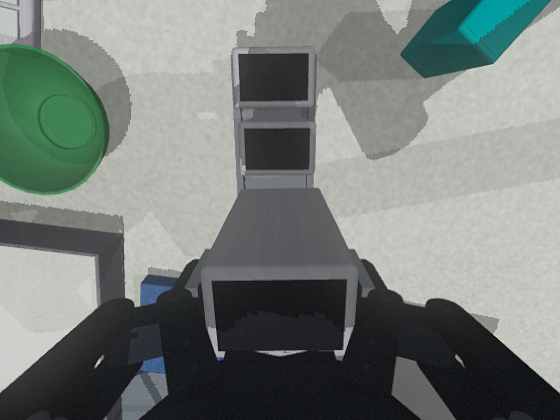

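The wrist picture shows drive A's top at (273,77), B's at (277,147), and the held drive C's top at (280,300), aligned with the row. Next I'll check that C hangs vertical.

```bash
python3 - <<'E'
from h import *
s=load('w2'); P=cloud(s); a=np.radians(13.52); ux=np.array([np.cos(a),np.sin(a)]); uy=np.array([-ux[1],ux[0]])
u=slice(245,315)
q=P[192:262,u].reshape(-1,3); q=q[(q[:,2]>165)&(q[:,2]<272)]; 
A=np.c_[q[:,2],q[:,:2]@ux,np.ones(len(q))]; c,*_=np.linalg.lstsq(A,q[:,:2]@uy,rcond=None); print('face: dy/dz',c[0].round(4),'dy/dx',c[1].round(4),'n',len(q),'y at z160/280',(np.c_[[160,280],[581,581],[1,1]]@c).round(1))
q=P[85:180,u].reshape(-1,3)
g=P[192:262,270].copy(); print('bottom z',q[(q[:,2]>150)&(q[:,2]<250)][:,2].min() if ((q[:,2]>150)&(q[:,2]<250)).any() else None, P[185:200,280,2].round(0))
E
```

```text
face: dy/dz 0.0015 dy/dx 0.0154 n 4643 y at z160/280 [139.2 139.4]
bottom z None [ 21.  22.  21. 163. 167. 170. 173. 174. 178. 179. 182. 184. 187. 190.
 190.]
```

Emit:
move_arm([
  {"gripper": -1, "xyz": [-0.2, -0.2, 0], "angular": [0, 0, 0]},
  {"gripper": -1, "xyz": [-0.2, -0.2, 4], "angular": [0, 0, 0]},
  {"gripper": -1, "xyz": [-0.2, -0.2, 8], "angular": [0, 0, 0]},
  {"gripper": -1, "xyz": [-0.2, -0.2, 11], "angular": [0, 0, 0]},
  {"gripper": -1, "xyz": [-0.2, -0.2, 12.4], "angular": [0, 0, 0]},
  {"gripper": -1, "xyz": [-0.2, -0.2, 12.8], "angular": [0, 0, 0]},
  {"gripper": -1, "xyz": [-0.2, -0.2, 13.1], "angular": [0, 0, 0]},
  {"gripper": -1, "xyz": [-0.2, -0.2, 13.3], "angular": [0, 0, 0]},
  {"gripper": -1, "xyz": [-0.2, -0.2, 13.3], "angular": [0, 0, 0]},
])

```text
clock: 5.72
position: [529.8, 297.0, 101.2]
ee_rot: [0.785, -0.619, 0.0, -0.001]
contact_force: [0.8, 1.4, -3.8]
gripper_width: 59.4
```

Emit:
move_arm([
  {"gripper": -1, "xyz": [0, 0, 0.15], "angular": [0, 0, 0]},
  {"gripper": -1, "xyz": [0, 0, 0.3], "angular": [0, 0, 0]},
  {"gripper": -1, "xyz": [0, 0, 0.4], "angular": [0, 0, 0]},
  {"gripper": -1, "xyz": [0, 0, 0.4], "angular": [0, 0, 0]},
])

```text
clock: 6.22
position: [529.5, 296.7, 96.4]
ee_rot: [0.785, -0.619, -0.0, 0.0]
contact_force: [-0.6, -0.8, -4.7]
gripper_width: 59.5
```

```bash
python3 look.py 3
```

```text
[529.5 296.7  96.4] [ 7.851e-01 -6.193e-01 -0.000e+00  1.000e-04] [-0.6 -0.8 -4.7] 59.5
w3 125 [172, 0, 205, 99, 19234] [552.2 205.2] [60.6 26.7] 13.5 z 141.5 dock 584.9 70.4
w3 125 [191, 125, 182, 119, 20353] [539.9 246.5] [60.5 41.1] 13.53 z 141.4 dock 582.6 113.5
w3 125 [94, 246, 370, 111, 19939] [529.4 294.6] [123.8  42.5] 14.17 z 141.8 dock 583.6 162.7
w3 14 [207, 99, 137, 27, 2347] [549.2 223.3] [90.2 15.9] 14.67 z 21.7 dock 586.2 88.7
t3 125 [221, 196, 18, 22, 275] [554.  200.3] [59.9 41.9] 14.37 z 140.4 dock 585.4 65.2
t3 125 [205, 201, 18, 22, 284] [539.8 249.8] [60.  42.6] 12.85 z 140.0 dock 583.3 116.6
t3 14 [203, 193, 44, 37, 295] [545.2 240.5] [ 90.1 149.4] 14.51 z 28.1 dock 586.3 106.4
```

Emit:
move_arm([
  {"gripper": -1, "xyz": [0, 0, 0.05], "angular": [0, 0, 0]},
  {"gripper": -1, "xyz": [0, 0, 0.1], "angular": [0, 0, 0]},
  {"gripper": -1, "xyz": [0, 0, 0.1], "angular": [0, 0, 0]},
])

```text
clock: 6.75
position: [529.6, 296.8, 96.0]
ee_rot: [0.785, -0.619, 0.0, -0.0]
contact_force: [-1.3, 0.4, -0.5]
gripper_width: 59.7
```

Emit:
move_arm([
  {"gripper": 0.45, "xyz": [0, 0, 0.03], "angular": [0, 0, 0]},
  {"gripper": 0.5, "xyz": [0, 0, 0.03], "angular": [0, 0, 0]},
  {"gripper": 0.6, "xyz": [0, 0, 0.03], "angular": [0, 0, 0]},
  {"gripper": 0.8, "xyz": [0, 0, 0.03], "angular": [0, 0, 0]},
  {"gripper": 1, "xyz": [0, 0, 0.03], "angular": [0, 0, 0]},
  {"gripper": 1, "xyz": [0, 0, 0.03], "angular": [0, 0, 0]},
])

```text
clock: 7.5
position: [529.6, 296.8, 95.3]
ee_rot: [0.785, -0.619, 0.0, -0.0]
contact_force: [-0.2, -0.3, -0.3]
gripper_width: 85.3
```

Emit:
move_arm([
  {"gripper": 1, "xyz": [0, 0, -2], "angular": [0, 0, 0]},
  {"gripper": 1, "xyz": [0, 0, -5], "angular": [0, 0, 0]},
  {"gripper": 1, "xyz": [0, 0, -10], "angular": [0, 0, 0]},
  {"gripper": 1, "xyz": [0, 0, -14], "angular": [0, 0, 0]},
  {"gripper": 1, "xyz": [0, 0, -14], "angular": [0, 0, 0]},
])

```text
clock: 8.12
position: [531.2, 297.9, 239.7]
ee_rot: [0.785, -0.619, 0.001, -0.004]
contact_force: [-0.2, 0.0, -1.3]
gripper_width: 85.4
```

```bash
python3 look.py 4; python3 - <<'E'
from h import *
s=load('w4');cv2.imwrite('pics/both4.png',np.hstack([s['im'],load('s4')['im'][150:300,180:380].repeat(1,0)]) if 0 else s['im'])
E
```

```text
[531.2 297.9 239.7] [ 0.7853 -0.6192  0.0011 -0.0043] [-0.2  0.  -1.3] 85.4
w4 125 [240, 42, 83, 62, 4870] [553.7 197.5] [60.3 42.2] 14.15 z 141.5 dock 584.5 62.6
w4 125 [246, 115, 77, 53, 3954] [539.6 246.4] [60.1 40.6] 13.67 z 141.4 dock 582.2 113.4
w4 125 [247, 174, 72, 51, 3556] [528.6 294.5] [60.1 41.8] 14.38 z 141.2 dock 582.8 162.8
w4 272 [42, 271, 140, 67, 3301] [583.2 299.3] [22.2 38.7] 67.28 z 291.9 dock 637.0 154.6
w4 272 [378, 272, 142, 68, 3491] [481.5 274.8] [39.2 22.1] 48.83 z 293.0 dock 532.4 154.6
w4 14 [238, 51, 83, 168, 1502] [540.7 257.7] [ 89.9 188.1] 13.62 z 30.2 dock 586.0 124.2
t4 125 [221, 196, 18, 22, 279] [553.8 200.3] [60.1 42. ] 14.19 z 139.7 dock 585.3 65.2
t4 125 [205, 201, 18, 22, 285] [540.1 249.7] [60.  42.6] 13.79 z 140.2 dock 583.5 116.5
t4 125 [193, 205, 14, 22, 210] [528.6 294.4] [59.7 35.7] 13.24 z 140.2 dock 582.7 162.6
t4 14 [195, 193, 52, 40, 329] [541.8 253. ] [ 89.7 174.8] 14.57 z 28.1 dock 586.0 119.3
```

View pics/w4.png

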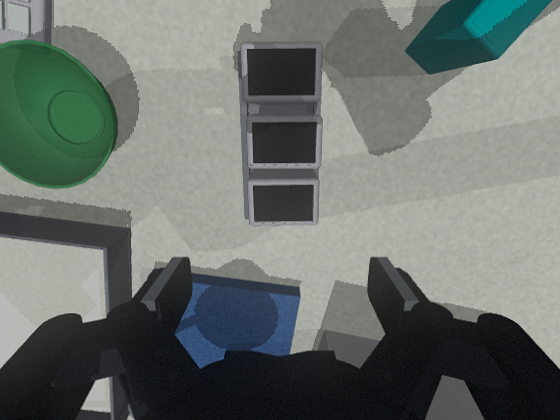

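The wrist picture shows the three tops at (281,72), (285,142) and (283,202), standing in a straight row in the dock with equal small gaps. C's top is at 141 mm like its neighbours, with pitches of about 51 and 49 mm. Now the console.

```bash
cat >> h.py <<'E'
def Rpanel(n,yaw):
    n=np.array(n)/np.linalg.norm(n); d=np.array([np.cos(yaw),np.sin(yaw),0]); up=d-n*(d@n); up/=np.linalg.norm(up)
    return Rn.from_matrix(np.c_[np.cross(-up,-n),-up,-n]),up
def cmd(pos,R):
    st=arm.read_state(); R0=Rn.from_quat(st['ee_rot']); print('xyz cm',(R0.inv().apply(np.array(pos)-st['position'])/10).round(2),'ang',(R0.inv()*R).as_rotvec().round(3))
E
python3 - <<'E'
from h import *
yaw=np.radians(11.3); t=np.radians(17.1); n=np.array([-np.sin(t)*np.cos(yaw),-np.sin(t)*np.sin(yaw),np.cos(t)])
R,up=Rpanel(n,yaw); c=np.array([554.5,-262.7,70.8]); cmd(c+140*n-40*up,R)
E
```

```text
xyz cm [54.67 18.45  4.2 ] ang [0.3   0.005 0.037]
```

Emit:
move_arm([
  {"gripper": -1, "xyz": [6, 2, 0], "angular": [0, 0, 0]},
  {"gripper": -1, "xyz": [54.7, 18.4, 4.2], "angular": [0.3, 0.005, 0.037]},
  {"gripper": -1, "xyz": [54.7, 18.4, 4.2], "angular": [0.3, 0.005, 0.037]},
  {"gripper": -1, "xyz": [54.7, 18.4, 4.2], "angular": [0.3, 0.005, 0.037]},
  {"gripper": -1, "xyz": [54.7, 18.4, 4.2], "angular": [0.3, 0.005, 0.037]},
  {"gripper": -1, "xyz": [54.7, 18.4, 4.2], "angular": [0.3, 0.005, 0.037]},
  {"gripper": -1, "xyz": [54.7, 18.4, 4.2], "angular": [0.3, 0.005, 0.037]},
  {"gripper": -1, "xyz": [54.7, 18.4, 4.2], "angular": [0.3, 0.005, 0.037]},
  {"gripper": -1, "xyz": [54.7, 18.4, 4.2], "angular": [0.3, 0.005, 0.037]},
  {"gripper": -1, "xyz": [54.7, 18.4, 4.2], "angular": [0.3, 0.005, 0.037]},
])

```text
clock: 9.52
position: [476.5, -281.3, 190.9]
ee_rot: [0.763, -0.629, 0.093, -0.115]
contact_force: [0.0, 1.3, 0.5]
gripper_width: -0.1
```

Emit:
move_arm([
  {"gripper": -1, "xyz": [0, 0, 0], "angular": [0, 0, 0]},
  {"gripper": -1, "xyz": [0, 0, 0], "angular": [0, 0, 0]},
  {"gripper": -1, "xyz": [0, 0, 0], "angular": [0, 0, 0]},
  {"gripper": -1, "xyz": [0, 0, 0], "angular": [0, 0, 0]},
])

```text
clock: 10.02
position: [478.2, -277.1, 193.5]
ee_rot: [0.765, -0.626, 0.095, -0.116]
contact_force: [-0.2, -0.5, 0.8]
gripper_width: -0.1
```

```bash
cat > panel.py <<'E'
from h import *
import sys
tag=sys.argv[1]
st=arm.read_state(); print(st['position'].round(1),st['ee_rot'].round(4),st['contact_force'].round(1),round(float(st['gripper_width']),1))
snap('wrist',tag)
for tg in(tag,'top0'):
    s=load(tg); P=cloud(s); ok=(s['d']>0)&(abs(P[...,0]-555)<140)&(abs(P[...,1]+262)<150)&(P[...,2]>25)&(P[...,2]<130)
    Q=P[ok]; rng=np.random.default_rng(0); best=0
    for _ in range(400):
        p=Q[rng.choice(len(Q),3,False)]; n=np.cross(p[1]-p[0],p[2]-p[0])
        if np.linalg.norm(n)<100: continue
        n/=np.linalg.norm(n); n*=np.sign(n[2]); m=abs((Q-p[0])@n)<1.5
        if n[2]>.8 and m.sum()>best: best=m.sum(); M=m
    I=Q[M]; c=I.mean(0); n=np.linalg.svd(I-c,full_matrices=False)[2][2]; n*=np.sign(n[2])
    print(tg,len(I),'c',c.round(1),'n',n.round(4),'tilt',np.degrees(np.arccos(n[2])).round(2),'dir',np.degrees(np.arctan2(-n[1],-n[0])).round(1))
    h=(P-c)@n; m=(ok&(abs(h-14)<3.5)).astype(np.uint8); nn,l,stt,_=cv2.connectedComponentsWithStats(m,connectivity=4)
    yaw=np.arctan2(-n[1],-n[0]); up=np.cross(np.array([-np.sin(yaw),np.cos(yaw),0]),n); le=np.cross(n,up)
    for i in range(1,nn):
        if stt[i,4]>(400 if tg==tag else 20):
            q=P[l==i]; r=cv2.minAreaRect(np.c_[(q-c)@up,(q-c)@le].astype(np.float32)); k=c+r[0][0]*up+r[0][1]*le+np.median((q-c)@n)*n
            print('  key px',stt[i,:4].tolist(),'centre',k.round(1),'h',np.median((q-c)@n).round(1),'up/left',np.round(r[0],1),'size',np.round(r[1],1),round(r[2],1))
E
python3 panel.py w5
```

```text
[ 478.2 -277.1  193.5] [ 0.7653 -0.6261  0.0945 -0.1159] [-0.2 -0.5  0.8] -0.1
w5 26363 c [ 553.6 -282.7   70.5] n [-0.2853 -0.0534  0.957 ] tilt 16.87 dir 10.6
  key px [161, 104, 55, 55] centre [ 599.6 -311.8   97.3] h 14.1 up/left [ 45.9 -37.1] size [45.5 45.4] 88.8
  key px [261, 118, 52, 28] centre [ 519.6 -328.3   72.4] h 13.9 up/left [-39.5 -38.6] size [44.6 23. ] 0.8
  key px [261, 216, 48, 41] centre [ 501.2 -232.4   72.3] h 13.9 up/left [-40.   59.1] size [41.4 45.2] 87.9
  key px [177, 231, 45, 41] centre [ 577.  -199.2   96.8] h 14.0 up/left [44.3 77.7] size [42.8 42.9] 86.5
top0 1153 c [ 554.9 -263.8   70.7] n [-0.2842 -0.0589  0.957 ] tilt 16.87 dir 11.7
  key px [384, 180, 16, 19] centre [ 600.8 -307.9   96.1] h 13.9 up/left [ 41.8 -52.5] size [51.8 52.2] 88.7
  key px [349, 190, 15, 15] centre [ 578.4 -194.2   96.3] h 13.8 up/left [42.9 63.4] size [46.5 43.2] 0.0
  key px [390, 206, 12, 17] centre [ 521.  -324.1   71.2] h 13.7 up/left [-43.3 -52.1] size [51.8 31.8] 0.8
  key px [348, 213, 26, 19] centre [ 497.1 -211.4   71. ] h 13.7 up/left [-43.9  63.1] size [81.  49.7] 89.4
```

View pics/w5.png

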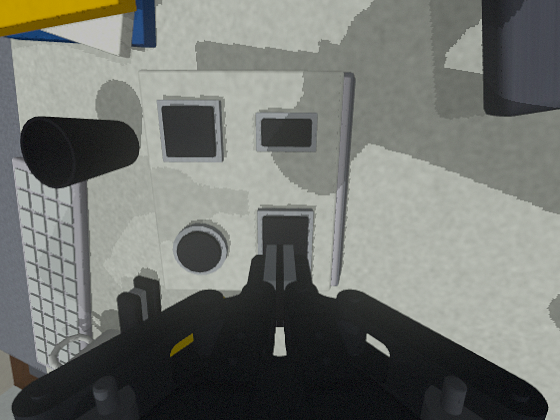

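The wrist picture shows the square key at (190,130), the slim at (286,132), the round at (200,250) and the bar at (285,235), partly behind the fingers. The pose matches the top camera with a tilt of 16.9° and key tops 14 mm above the panel. Now I'll approach the round key.

```bash
cat > tgt.py <<'E'
from h import *
import sys
n=np.array([-.285,-.056,.957]); n/=np.linalg.norm(n); R,up=Rpanel(n,np.arctan2(.056,.285))
K=dict(round=(577.7,-196.7,96.6),bar=(497.9,-212.4,71.9),square=(600.2,-309.9,96.9))
st=arm.read_state(); k=np.array(K[sys.argv[1]]); print('height over key',((st['position']-k)@n).round(1),'force along n',(np.array(st['contact_force'])@n).round(1)); cmd(k+float(sys.argv[2])*n,R)
E
python3 tgt.py round 25
```

```text
height over key 125.6 force along n 0.6
xyz cm [-5.93 -7.98 10.12] ang [-0.006  0.002  0.005]
```

Emit:
move_arm([
  {"gripper": -1, "xyz": [-5.9, -8, 4], "angular": [-0.006, 0.002, 0.005]},
  {"gripper": -1, "xyz": [-5.9, -8, 6], "angular": [-0.006, 0.002, 0.005]},
  {"gripper": -1, "xyz": [-5.9, -8, 10.1], "angular": [-0.006, 0.002, 0.005]},
  {"gripper": -1, "xyz": [-5.9, -8, 10.1], "angular": [-0.006, 0.002, 0.005]},
  {"gripper": -1, "xyz": [-5.9, -8, 10.1], "angular": [-0.006, 0.002, 0.005]},
  {"gripper": -1, "xyz": [-5.9, -8, 11.1], "angular": [-0.006, 0.002, 0.005]},
  {"gripper": -1, "xyz": [-5.9, -8, 12.0], "angular": [-0.006, 0.002, 0.005]},
  {"gripper": -1, "xyz": [-5.9, -8, 12.0], "angular": [-0.006, 0.002, 0.005]},
])

```text
clock: 11.08
position: [575.7, -198.3, 101.7]
ee_rot: [0.763, -0.629, 0.093, -0.113]
contact_force: [0.7, -1.0, 0.6]
gripper_width: 0.1
```

```bash
python3 tgt.py round 0
```

```text
height over key 5.5 force along n 0.4
xyz cm [-0.12 -0.07  0.55] ang [ 0.002  0.    -0.002]
```

Emit:
move_arm([
  {"gripper": -1, "xyz": [-0.1, 0, 0.3], "angular": [0, 0, 0]},
  {"gripper": -1, "xyz": [-0.1, 0, 0.5], "angular": [0, 0, 0]},
  {"gripper": -1, "xyz": [-0.1, 0, 0.7], "angular": [0, 0, 0]},
  {"gripper": -1, "xyz": [-0.1, 0, 0.9], "angular": [0, 0, 0]},
  {"gripper": -1, "xyz": [-0.1, 0, 1.0], "angular": [0, 0, 0]},
  {"gripper": -1, "xyz": [-0.1, 0, 1.0], "angular": [0, 0, 0]},
])

```text
clock: 11.82
position: [578.8, -196.6, 92.9]
ee_rot: [0.763, -0.629, 0.093, -0.113]
contact_force: [-1.5, 0.8, 2.1]
gripper_width: -0.0
```

```bash
python3 tgt.py round 0
```

```text
height over key -3.9 force along n 2.4
xyz cm [-0.01  0.   -0.39] ang [ 0.    -0.    -0.001]
```

Contact is near the expected height (2.4 N at −3.9 mm). I'll continue in small steps to the stop.

Emit:
move_arm([
  {"gripper": -1, "xyz": [0, 0, 0.1], "angular": [0, 0, 0]},
  {"gripper": -1, "xyz": [0, 0, 0.2], "angular": [0, 0, 0]},
  {"gripper": -1, "xyz": [0, 0, 0.3], "angular": [0, 0, 0]},
  {"gripper": -1, "xyz": [0, 0, 0.3], "angular": [0, 0, 0]},
])

```text
clock: 12.32
position: [579.7, -196.5, 89.9]
ee_rot: [0.763, -0.629, 0.093, -0.113]
contact_force: [-1.8, 0.2, 3.9]
gripper_width: 0.3
```

Emit:
move_arm([
  {"gripper": -1, "xyz": [0, 0, 0.1], "angular": [0, 0, 0]},
  {"gripper": -1, "xyz": [0, 0, 0.15], "angular": [0, 0, 0]},
  {"gripper": -1, "xyz": [0, 0, 0.15], "angular": [0, 0, 0]},
])

```text
clock: 12.7
position: [580.1, -196.4, 88.6]
ee_rot: [0.763, -0.629, 0.093, -0.113]
contact_force: [-2.6, 0.2, 4.6]
gripper_width: -0.0
```

Emit:
move_arm([
  {"gripper": -1, "xyz": [0, 0, 0.05], "angular": [0, 0, 0]},
  {"gripper": -1, "xyz": [0, 0, 0.1], "angular": [0, 0, 0]},
  {"gripper": -1, "xyz": [0, 0, 0.1], "angular": [0, 0, 0]},
])

```text
clock: 13.08
position: [580.2, -196.4, 88.5]
ee_rot: [0.764, -0.629, 0.093, -0.113]
contact_force: [-5.8, 1.5, 11.0]
gripper_width: 0.1
```

The key has bottomed: force rose to 12 N while position stayed still at about 8.6 mm. I'll retract square to the panel and move over the bar, 85 mm down the slope.

Emit:
move_arm([
  {"gripper": -1, "xyz": [0, 0, -0.5], "angular": [0, 0, 0]},
  {"gripper": -1, "xyz": [0, 0, -1.5], "angular": [0, 0, 0]},
  {"gripper": -1, "xyz": [0, 0, -4], "angular": [0, 0, 0]},
  {"gripper": -1, "xyz": [0, 4, -4], "angular": [0, 0, 0]},
  {"gripper": -1, "xyz": [0, 8.5, -4], "angular": [0, 0, 0]},
  {"gripper": -1, "xyz": [0, 8.5, -4], "angular": [0, 0, 0]},
  {"gripper": -1, "xyz": [0, 8.5, -2], "angular": [0, 0, 0]},
  {"gripper": -1, "xyz": [0, 8.5, -1.6], "angular": [0, 0, 0]},
  {"gripper": -1, "xyz": [0, 8.5, -1.6], "angular": [0, 0, 0]},
])

```text
clock: 14.2
position: [496.4, -212.7, 78.1]
ee_rot: [0.764, -0.629, 0.093, -0.113]
contact_force: [-0.0, 0.5, 0.4]
gripper_width: -0.2
```

```bash
python3 tgt.py bar 0; python3 panel.py w6 | head -8
```

```text
height over key 6.4 force along n 0.4
xyz cm [-0.    0.03  0.64] ang [ 0.001 -0.    -0.001]
[ 496.4 -212.7   78.1] [ 0.7636 -0.6289  0.0929 -0.1129] [-0.   0.5  0.4] -0.2
w6 62435 c [ 551.7 -258.4   71.5] n [-0.2848 -0.0552  0.957 ] tilt 16.86 dir 11.0
  key px [33, 0, 111, 71] centre [ 598.2 -303.6   97.2] h 13.9 up/left [ 43.  -53.2] size [45.  28.2] 0.3
  key px [229, 0, 103, 47] centre [ 519.1 -324.2   72.5] h 13.9 up/left [-42.3 -58.3] size [44.7 17.8] 0.3
  key px [238, 185, 85, 103] centre [ 499.5 -222.6   72.5] h 13.8 up/left [-42.2  45.2] size [44.2 59.1] 0.1
  key px [85, 214, 82, 75] centre [ 577.6 -198.8   97.1] h 13.8 up/left [42.6 53.6] size [43.3 43.1] 11.0
top0 1153 c [ 554.9 -263.8   70.7] n [-0.2842 -0.0589  0.957 ] tilt 16.87 dir 11.7
  key px [384, 180, 16, 19] centre [ 600.8 -307.9   96.1] h 13.9 up/left [ 41.8 -52.5] size [51.8 52.2] 88.7
```

```bash
cat > ring.py <<'E'
from h import *
import sys
s=load(sys.argv[1]); P=cloud(s); n=np.array([-.2848,-.0552,.957]); n/=np.linalg.norm(n); c=np.array([551.7,-258.4,71.5])
yaw=np.arctan2(-n[1],-n[0]); up=np.cross([-np.sin(yaw),np.cos(yaw),0],n); le=np.cross(n,up)
D=P-c; U=D@up-42.6+135; L=D@le-53.6+58; H=D@n; ok=s['d']>0   # panel coords
for nm,u0,l0,hu,hl in(('round',135,58,22,22),('bar',50,58,22,38),('square',135,-58,22,22),('slim',50,-58,22,12)):
    du,dl=U-u0,L-l0
    m=(np.hypot(du,dl)>23.5)&(np.hypot(du,dl)<26) if nm=='round' else (np.maximum(abs(du)-hu,abs(dl)-hl)>1.5)&(np.maximum(abs(du)-hu,abs(dl)-hl)<4)
    k=(np.hypot(du,dl)<18) if nm=='round' else (abs(du)<hu-5)&(abs(dl)<hl-5)
    g=lambda m:(np.percentile(H[m&ok&(H<20)],[25,50,75]).round(1).tolist(),int((m&ok&(H<20)).sum())) if (m&ok&(H<20)).sum()>10 else None
    print(nm,'ring h',g(m),'key h',g(k))
E
python3 ring.py w5; python3 ring.py w6
```

```text
round ring h ([8.4, 8.8, 9.2], 323) key h ([13.4, 13.8, 14.3], 956)
bar ring h ([8.3, 8.8, 9.3], 350) key h ([13.4, 13.8, 14.2], 860)
square ring h ([8.5, 9.0, 9.5], 662) key h ([13.6, 14.1, 14.6], 1589)
slim ring h ([8.5, 9.0, 9.5], 513) key h ([13.4, 13.9, 14.4], 662)
round ring h ([0.6, 1.0, 1.4], 661) key h ([13.5, 13.9, 14.3], 3093)
bar ring h ([8.5, 8.9, 9.3], 1484) key h ([13.5, 13.9, 14.3], 3500)
square ring h ([8.5, 8.9, 9.4], 1214) key h ([13.5, 14.0, 14.5], 4237)
slim ring h ([8.5, 9.0, 9.4], 1195) key h ([13.5, 14.0, 14.4], 2336)
```

Emit:
move_arm([
  {"gripper": -1, "xyz": [0, 0, 0.3], "angular": [0, 0, 0]},
  {"gripper": -1, "xyz": [0, 0, 0.5], "angular": [0, 0, 0]},
  {"gripper": -1, "xyz": [0, 0, 0.7], "angular": [0, 0, 0]},
  {"gripper": -1, "xyz": [0, 0, 0.9], "angular": [0, 0, 0]},
  {"gripper": -1, "xyz": [0, 0, 1.1], "angular": [0, 0, 0]},
  {"gripper": -1, "xyz": [0, 0, 1.3], "angular": [0, 0, 0]},
  {"gripper": -1, "xyz": [0, 0, 1.4], "angular": [0, 0, 0]},
  {"gripper": -1, "xyz": [0, 0, 1.4], "angular": [0, 0, 0]},
])

```text
clock: 15.25
position: [500.0, -212.0, 64.8]
ee_rot: [0.763, -0.629, 0.093, -0.113]
contact_force: [-1.4, 1.3, 4.1]
gripper_width: 0.0
```

The round key's rim has sunk 8 mm and the key is back up; the others are untouched. I'll finish the bar key.

Emit:
move_arm([
  {"gripper": -1, "xyz": [0, 0, 0.05], "angular": [0, 0, 0]},
  {"gripper": -1, "xyz": [0, 0, 0.1], "angular": [0, 0, 0]},
  {"gripper": -1, "xyz": [0, 0, 0.1], "angular": [0, 0, 0]},
])

```text
clock: 15.62
position: [500.3, -211.9, 63.9]
ee_rot: [0.763, -0.629, 0.093, -0.113]
contact_force: [-1.5, 1.4, 4.7]
gripper_width: 0.3
```

Emit:
move_arm([
  {"gripper": -1, "xyz": [0, 0, 0.05], "angular": [0, 0, 0]},
  {"gripper": -1, "xyz": [0, 0, 0.05], "angular": [0, 0, 0]},
])

```text
clock: 15.88
position: [500.3, -211.9, 63.7]
ee_rot: [0.763, -0.629, 0.093, -0.113]
contact_force: [-3.5, 1.0, 7.1]
gripper_width: 0.1
```

Emit:
move_arm([
  {"gripper": -1, "xyz": [0, 0, 0.06], "angular": [0, 0, 0]},
  {"gripper": -1, "xyz": [0, 0, 0.06], "angular": [0, 0, 0]},
])

```text
clock: 16.12
position: [500.4, -211.9, 63.7]
ee_rot: [0.764, -0.629, 0.093, -0.113]
contact_force: [-5.1, 0.6, 11.0]
gripper_width: 0.5
```

```bash
python3 tgt.py square 40
```

```text
height over key -8.8 force along n 12.0
xyz cm [11.53 -8.54 -4.88] ang [ 0.    -0.    -0.001]
```

Emit:
move_arm([
  {"gripper": -1, "xyz": [0, 0, -0.5], "angular": [0, 0, 0]},
  {"gripper": -1, "xyz": [0, 0, -1.5], "angular": [0, 0, 0]},
  {"gripper": -1, "xyz": [0, 0, -4.9], "angular": [0, 0, 0]},
  {"gripper": -1, "xyz": [4, -3, -4.9], "angular": [0, 0, 0]},
  {"gripper": -1, "xyz": [8, -6, -4.9], "angular": [0, 0, 0]},
  {"gripper": -1, "xyz": [11.5, -8.5, -4.9], "angular": [0, 0, 0]},
  {"gripper": -1, "xyz": [11.5, -8.5, -4.9], "angular": [0, 0, 0]},
  {"gripper": -1, "xyz": [11.5, -8.5, -2.5], "angular": [0, 0, 0]},
  {"gripper": -1, "xyz": [11.5, -8.5, -1.6], "angular": [0, 0, 0]},
  {"gripper": -1, "xyz": [11.5, -8.5, -1.6], "angular": [0, 0, 0]},
])

```text
clock: 17.38
position: [596.9, -309.4, 101.7]
ee_rot: [0.764, -0.629, 0.092, -0.113]
contact_force: [0.1, -0.7, -0.0]
gripper_width: -0.2
```

```bash
python3 tgt.py square 0; python3 - <<'E'
from h import *
snap('top','t7'); snap('wrist','w7')
E
python3 ring.py w7; python3 ring.py t7
```

```text
height over key 5.5 force along n -0.0
xyz cm [ 0.11 -0.16  0.55] ang [ 0.003  0.001 -0.002]
round ring h None key h None
bar ring h ([0.7, 1.0, 1.5], 37) key h None
square ring h ([8.6, 9.0, 9.4], 1164) key h ([13.6, 14.0, 14.4], 1781)
slim ring h ([8.6, 9.0, 9.4], 1053) key h ([13.6, 14.0, 14.4], 1437)
round ring h ([0.8, 3.7, 10.9], 30) key h ([11.0, 12.7, 14.2], 57)
bar ring h ([0.8, 2.9, 9.9], 31) key h ([11.1, 12.6, 14.0], 29)
square ring h None key h None
slim ring h None key h ([11.5, 12.4, 14.2], 40)
```

The bar key's rim has sunk too. Now the square key.

Emit:
move_arm([
  {"gripper": -1, "xyz": [0.1, -0.1, 0.3], "angular": [0, 0, 0]},
  {"gripper": -1, "xyz": [0.1, -0.1, 0.5], "angular": [0, 0, 0]},
  {"gripper": -1, "xyz": [0.1, -0.1, 0.7], "angular": [0, 0, 0]},
  {"gripper": -1, "xyz": [0.1, -0.1, 0.9], "angular": [0, 0, 0]},
  {"gripper": -1, "xyz": [0.1, -0.1, 1.1], "angular": [0, 0, 0]},
  {"gripper": -1, "xyz": [0.1, -0.1, 1.3], "angular": [0, 0, 0]},
  {"gripper": -1, "xyz": [0.1, -0.1, 1.4], "angular": [0, 0, 0]},
  {"gripper": -1, "xyz": [0.1, -0.1, 1.4], "angular": [0, 0, 0]},
])

```text
clock: 18.48
position: [603.0, -310.2, 89.7]
ee_rot: [0.763, -0.629, 0.093, -0.113]
contact_force: [-1.8, 0.4, 4.3]
gripper_width: 0.1
```

Emit:
move_arm([
  {"gripper": -1, "xyz": [0, 0, 0.06], "angular": [0, 0, 0]},
  {"gripper": -1, "xyz": [0, 0, 0.1], "angular": [0, 0, 0]},
  {"gripper": -1, "xyz": [0, 0, 0.1], "angular": [0, 0, 0]},
])

```text
clock: 18.85
position: [603.2, -310.1, 88.9]
ee_rot: [0.763, -0.629, 0.093, -0.113]
contact_force: [-2.2, 0.9, 5.5]
gripper_width: -0.1
```

Emit:
move_arm([
  {"gripper": -1, "xyz": [0, 0, 0.06], "angular": [0, 0, 0]},
  {"gripper": -1, "xyz": [0, 0, 0.1], "angular": [0, 0, 0]},
  {"gripper": -1, "xyz": [0, 0, 0.1], "angular": [0, 0, 0]},
])

```text
clock: 19.23
position: [603.3, -310.1, 88.9]
ee_rot: [0.764, -0.629, 0.093, -0.113]
contact_force: [-4.6, 2.5, 8.9]
gripper_width: -0.0
```

Emit:
move_arm([
  {"gripper": -1, "xyz": [0, 0, 0.1], "angular": [0, 0, 0]},
  {"gripper": -1, "xyz": [0, 0, -0.5], "angular": [0, 0, 0]},
  {"gripper": -1, "xyz": [0, 0, -1.5], "angular": [0, 0, 0]},
  {"gripper": -1, "xyz": [0, 0, -5], "angular": [0, 0, 0]},
  {"gripper": -1, "xyz": [-4, 4, -9], "angular": [0, 0, 0]},
  {"gripper": -1, "xyz": [-8, 8, -13], "angular": [0, 0, 0]},
  {"gripper": -1, "xyz": [-10, 11, -16], "angular": [0, 0, 0]},
  {"gripper": -1, "xyz": [-10, 11, -16], "angular": [0, 0, 0]},
  {"gripper": -1, "xyz": [-10, 11, -16], "angular": [0, 0, 0]},
])

```text
clock: 20.35
position: [435.9, -240.9, 209.1]
ee_rot: [0.763, -0.629, 0.094, -0.113]
contact_force: [0.4, -0.1, -0.5]
gripper_width: -0.1
```

```bash
python3 panel.py w8 | head -6; python3 ring.py w8; python3 look.py 9 | grep t9
```

```text
[ 435.9 -240.9  209.1] [ 0.7634 -0.629   0.0935 -0.1133] [ 0.4 -0.1 -0.5] -0.1
w8 27663 c [ 553.1 -277.9   70.8] n [-0.2854 -0.0549  0.9568] tilt 16.89 dir 10.9
  key px [133, 56, 54, 52] centre [ 599.4 -311.9   97.2] h 13.8 up/left [ 45.  -42.1] size [43.4 44.5] 89.8
  key px [229, 67, 50, 30] centre [ 519.5 -327.8   72.4] h 13.9 up/left [-40.1 -42.6] size [44.6 24.8] 0.3
  key px [234, 166, 44, 72] centre [ 497.9 -214.6   72.3] h 13.7 up/left [-40.   72.6] size [43.3 75.9] 0.0
  key px [152, 182, 43, 42] centre [ 577.2 -198.7   96.9] h 13.7 up/left [44.5 73.2] size [43.4 42.7] 81.2
round ring h ([0.4, 0.9, 1.3], 222) key h ([13.3, 13.8, 14.2], 937)
bar ring h ([0.4, 0.9, 1.3], 504) key h ([13.3, 13.8, 14.2], 2077)
square ring h ([0.5, 1.0, 1.5], 408) key h ([13.5, 14.0, 14.5], 1499)
slim ring h ([8.5, 9.0, 9.5], 444) key h ([13.5, 13.9, 14.5], 630)
t9 125 [221, 196, 18, 22, 278] [554.3 200.5] [59.9 42.5] 14.68 z 140.1 dock 585.8 65.3
t9 125 [205, 201, 18, 22, 284] [539.7 250. ] [59.9 42.6] 13.1 z 140.1 dock 583.2 116.9
t9 125 [190, 205, 17, 22, 262] [528.2 296.8] [59.6 39.6] 14.37 z 140.3 dock 583.0 165.1
t9 14 [186, 193, 61, 41, 510] [540.7 259.8] [ 91.1 187.6] 13.82 z 28.3 dock 586.5 126.2
```

View pics/s9.png

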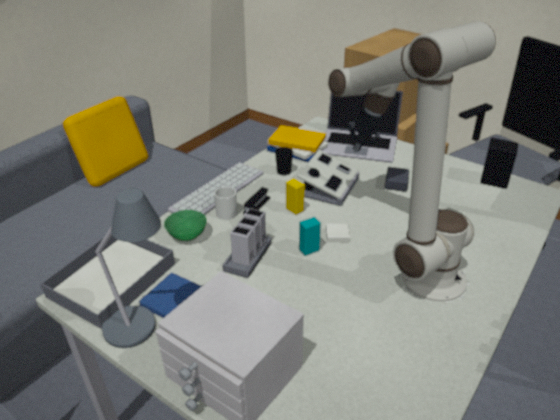

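The side picture shows three drives upright in the dock at (248,238). Yellow (295,196), turquoise (310,236), the mug and the stapler are where they were, and the arm is clear of everything. Handing in.

```bash
python3 -c "
from bench import arm
print(arm.job_done())"
```

```text
the job is handed in; nothing more can be done
None
```

The job is done and handed in at about 20.5 s of the 64 s allowed.

- **Drive:** I gripped drive_c front and back and set it down gently in the dock next to drive_b. It stands upright with its top at 140 mm, like its neighbours. It is within about 1 mm of drive_b's depth line and about 3 mm of drive_a's. The gap to drive_b is about 6–7 mm, against about 9 mm between the other two.
- **Keys:** I pressed the round key, then the bar, then the square, each to its stop with about 10–12 N. Afterwards those three rims stood about 1 mm proud, so they have sunk 8 mm, and the keys are back up at 14 mm. The slim key and its rim are untouched at 14 and 9 mm.
- **Disagreement:** the top and wrist cameras differed by 3–4 mm along y. I used relative measurements within one camera for the placing and the average of both for the keys.
- **Check not made:** the bystanders look unmoved in the last side picture, but I did not measure them.

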